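# Show a heatsink to the inspection camera on its carrier

### The arm

A 6-joint arm with a two-finger parallel gripper is mounted at the origin on a cart in front of the work surface, level with it; the furniture and walls round the work are solid. World frame = base frame: x ahead of the robot, y to its left, z up, the work surface at z = 0. Lengths are in m, angles in rad, forces in N, time in s.
With the tool pointing down it reaches from about 0.3 to 0.875 m from the base axis. Payload 6.4 kg.
Tool frame: the origin (TCP) lies between the finger pads; the fingertips stand 19 mm ahead of it and the grasp point (between the pads) is the TCP (ctrl.tips_ahead is the z of the fingertips in the tool frame, in m); z points along the fingers, y is the line along which they close (so a half turn about z gives the same grasp; the last joint's range is limited). The gripper opens to 85 mm and grips with 20 to 120 N. Pads are 22 mm wide; open, the fingers measure 114 mm over their backs; the gripper's body (76 mm by 85 mm) begins 54 mm behind the grasp point. The pads swing forward as they close: fully open they stand 13 mm farther back than shut.
Start: joints at [1.094, 0.181, 1.607, -0, 1.354, -0.206], TCP at [0.154, 0.554, 0.25] pointing down, gripper open.
Joint ranges: [-2.99, 2.99], [-0.89, 2.07], [0.3, 2.58], [-1.14, 4.28], [0, 2.63], [-3.12, 3.12]. Speed limits (rad/s): [2.57, 2.57, 3.01, 3.14, 3.14, 3.14].

### API

Orientations are given as a unit quaternion [w, x, y, z].
In Python, from bench import readout, vision, ctrl gives the robot as it stands.
- The arm moves only by the tool play_rows, never from a script. Its arguments are lists of equal length, an entry for each row: "xyz": the shift along the tool's x, y, z in mm, a list of three; "rot": the turn, a rotation vector about the tool's x, y, z in rad, a list of three; "grip": the opening, from 0 (shut) to 1 (fully open). In form: {"xyz": [[x, y, z], ...], "rot": [[rx, ry, rz], ...], "grip": [grip, ...]}. A call has exactly 10 rows; each row is the pose to reach, as a shift and turn from the pose commanded when the call began, along the tool's axes at that moment; what a row does not reach only later rows make up. A row lasts 1/8 s, in which the tool goes at most 62.5 mm and 10.7 degrees, less where a joint would pass 70% of its speed; a pose out of reach is approached as far as the arm can. A call with a gripper value outside its range is refused whole. The fingers move at their own pace and stop on an object; the grip force is fixed at half the most. Time passes only in rows, so rows that repeat a pose let the fingers close, or fill a call up. It gives the time, the measured TCP pose, the force, the opening and the grip force at its end, in the units of the state.
- readout.get_obs(): the state, without advancing time (a new reading comes with each control period).
- vision.camera(name): name is "side" or "top" or "wrist"; returns a dict with "color" (480x640x3 uint8, red, green, blue), "depth" (480x640 float32, m along the optical axis (not along the pixel's ray), 0 where there is no reading), "camera_matrix" (3x3 intrinsics, pixels), "extrinsics" (4x4, takes a point from camera to world coordinates); the wrist camera has in their place "hand_eye" (4x4, takes a point from camera to tool coordinates, whose origin is the TCP and whose axes are the flange's). Camera axes: x right, y down, z forward; pixel columns grow to the right and rows downward; lengths in m; the calibration is good to about 2 mm. A picture is of the moment at which its call begins: read the wrist's pose just before it.
- ctrl.hand_in(): hands the job in; it is judged then, once.
The state is a dict: "time_s": time; "q": joint angles; "dq": joint speeds; "joint_efforts": joint torques, N m; "eef_pos": TCP position; "eef_rot": TCP orientation; "wrist_force": force on the tool from outside, world axes, zero at the start; "torque": the same for the moment, N m; "opening": opening from 0.0 (shut) to 1.0 (fully open); "grasp_force": force on a finger pad.
Only numpy, scipy, OpenCV 4.12 (cv2) and the standard library are available. Lean on these libraries where they do the work, as an engineer would, in place of code of your own. Each camera call takes 0.05 s, during which the arm holds its last target. There are 200 camera calls.

### The job

Seat the finned heatsink in the pocket of the carrier that fits it (the one with the flat rectangular pocket, not the V cradle), flat on the pocket's floor and with its transistor side facing away from the handle; let go of it, then pick up that carrier by its handle and present it level in the air to the inspection camera. The heatsink must be centred in front of the lens, at the lens's height and about 12 cm from the glass, with its transistor side squarely facing the lens. Finish while still holding the carrier there, motionless; do not touch the camera, and leave everything else on the bench where it is.

Things in the scene. Friction and masses are not known exactly. Their poses are not given: they have to be found in the camera images.
- heatsink: Loose black finned heatsink, 60 g, upright. Origin: underside. Foot x -8 to +14 mm, y -25 to +25 mm; 30 mm high. Fins point to +x; the 4 mm plate is at x = -8 to -4 mm and the transistor on it stands out to x = -14 mm, so the transistor side faces -x. Its two ends (y = -25, +25 mm) are flat, 22 x 30 mm: grip across them. At the start the transistor side looks away from the robot, within 50 degrees.
- transistor (a point): Point on the heatsink at (-8, 0, 15) mm of its frame: middle of the plate's outer face, under the transistor.
- slot_carrier: Loose carrier with a rectangular pocket, 220 g. Grey base plate 135 x 80 x 8 mm (x -80 to +55 mm) with an upright aluminium handle plate at the rear. Origin: underside; x points from handle to pocket, z up. The heatsink is only laid in the pocket: carry it level.
- slot_floor (a point): Middle of the pocket's place for the heatsink: (25, 0, 8) mm of the carrier, on the pocket floor. Pocket: carrier x 8.5 to 35.5 mm, y -27.5 to +27.5 mm; walls rise 6 mm above the floor in front and behind, 4 mm at the y ends. Seated with its transistor towards carrier +x, the heatsink has its origin here (2.5 mm play each way) and the carrier's yaw plus pi.
- slot_handle (a point): Grip point of that carrier: middle of the handle plate, at (-45, 0, 38) mm of the carrier, same axes. The plate is 10 mm thick (x), 44 mm wide (y), its top 53 mm above the carrier's underside: pinch it along x from above. 45 mm of clear base lies between it and the pocket wall, 51 mm between it and the seated heatsink, 35 mm of base behind it.
- cradle_carrier: The other loose carrier, same base, handle, origin and axes, but with a V cradle (22 mm high) for a round can instead of the pocket; not used: leave it alone. The two carriers may stand on either side of the bench.
- camera_head: Fixed inspection camera: grey body 60 x 52 x 56 mm, short lens with ring light (radius 25 mm), clamped to a fixed column (22 mm across, axis 110 mm behind the glass, top 0.36 m above the bench, foot 110 x 120 mm). Origin: centre of the lens's front glass, 0.17 to 0.23 m above the bench; it looks level along its own -x, z up.
- lens (a point): Centre of the lens's front glass, axes as the camera head: points before the lens have negative x. The heatsink's middle (15 mm above its origin) belongs at (-0.12, 0, 0) m, the carrier's x axis along the lens's x axis, the handle farther from the lens than the heatsink.
- capacitor_can: Bystander: loose capacitor can lying on its side, 35 mm across, 58 mm long (along y). Origin under its middle. It and the heatsink may have changed places.
- relay: Bystander: small clear-covered relay, 21 x 28 x 34 mm, standing. Origin: centre of its underside.
- side_cutters: Bystander: side cutters, 40 x 137 x 11 mm, lying at the bench's front edge on the right. Origin under the middle.
- screwdriver: Bystander: screwdriver, 22 x 172 x 21 mm, lying near the front edge on the left. Origin under the middle.
- solder_spool: Bystander: reel of solder, 89 x 67 x 52 mm, front right. Origin under the reel's side.
- adapter_brick: Bystander: black mains adapter, 50 x 92 x 32 mm, at the left. Origin: centre of its underside.
There are look-alikes about, which are no part of the job. What is shaped like the heatsink but yellow is not meant.

How it is judged:
By the outcome, as a careful person would: the job done as asked, in the order asked, and still so for the second after the job is handed in, while the arm keeps its last pose, push and grip.
It also fails if it takes over 58 s, if anything falls off the work surface, if the arm or the gripper's body presses on something with over 40 N, if the wrist force passes 120 N, or if a joint passes its speed limit or range.

## Working session

There is one attempt and no reset: what is moved stays moved. The work goes in short steps, Python scripts to look and compute and a tool call to move; the robot and the scene stay as the last step left them, time stands still between calls to the robot, and variables do not carry over. Pictures are saved under pics/ and viewed, at most 12 in all, crops included, and the job is handed in when it is done.

Besides the shell and the picture viewer there is one more tool, called by a JSON object that holds its "api" and its "payload", one argument or row to a line. play_rows: Moves the arm, as the interface text tells. Its arguments: {"type":"object","properties":{"xyz":{"type":"array","items":{"type":"array","items":{"type":"number"}}},"rot":{"type":"array","items":{"type":"array","items":{"type":"number"}}},"grip":{"type":"array","items":{"type":"number"}}},"required":["xyz","rot","grip"]}

```bash
mkdir -p pics; ls
cat > h.py <<'E'
import numpy as np, cv2
from scipy.spatial.transform import Rotation as R
from bench import readout, vision, ctrl
def T_tool(o=None):
    o=o or readout.get_obs(); q=o["eef_rot"]; T=np.eye(4)
    T[:3,:3]=R.from_quat([q[1],q[2],q[3],q[0]]).as_matrix(); T[:3,3]=o["eef_pos"]; return T
def shot(n):
    T=T_tool(); c=vision.camera(n)
    c["E"]=T@c["hand_eye"] if n=="wrist" else c["extrinsics"]
    return c
def cloud(c):
    K=np.array(c["camera_matrix"]);d=c["depth"];v,u=np.mgrid[:480,:640]
    p=np.stack([(u-K[0,2])/K[0,0]*d,(v-K[1,2])/K[1,1]*d,d],-1)
    E=np.array(c["E"]); w=p@E[:3,:3].T+E[:3,3]; w[d<=0]=np.nan; return w
def save(c,f): cv2.imwrite(f,c["color"][:,:,::-1])
E
python3 - <<'E'
from h import *
import pickle
print(readout.get_obs(), ctrl.tips_ahead)
for n in("top","side"):
    c=shot(n);save(c,f"pics/{n}0.png");pickle.dump(c,open(n+"0.pkl","wb"));print(n,np.round(c["E"],3),c["camera_matrix"][0])
E
```

```text
pics
{'time_s': 0.0, 'q': array([ 1.09372859e+00,  1.81563549e-01,  1.60798884e+00,  3.53895362e-05,
        1.35380546e+00, -2.06277571e-01]), 'dq': array([ 0.00021628,  0.00046295, -0.00039199,  0.00019624, -0.0004752 ,
       -0.00153012]), 'joint_efforts': array([-1.14156835e-04, -4.44840539e+01, -3.51359510e+01, -9.41455050e-05,
        8.61432636e-03, -2.28115204e-05]), 'eef_pos': array([0.15352894, 0.5535936 , 0.24938073]), 'eef_rot': array([-3.12005102e-04,  1.34985528e-01,  9.90847177e-01, -8.25793737e-04]), 'wrist_force': array([-0.21518339,  1.13112403,  0.76914182]), 'torque': array([-0.06223973,  0.00697443,  0.0505344 ]), 'grasp_force': 0.0, 'opening': 0.997582250056557} 0.019
top [[-0.007 -0.995  0.101  0.394]
 [-1.     0.008  0.013  0.108]
 [-0.013 -0.101 -0.995  1.674]
 [ 0.     0.     0.     1.   ]] [589.53992605   0.         321.55393745]
side [[-0.929 -0.204  0.309  0.117]
 [-0.37   0.555 -0.745  1.157]
 [-0.02  -0.806 -0.591  0.964]
 [ 0.     0.     0.     1.   ]] [543.21041034   0.         316.16466365]
```

View pics/top0.png

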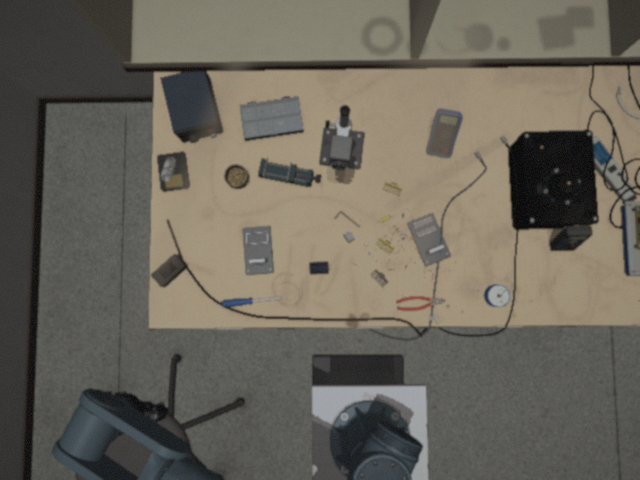

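View pics/side0.png

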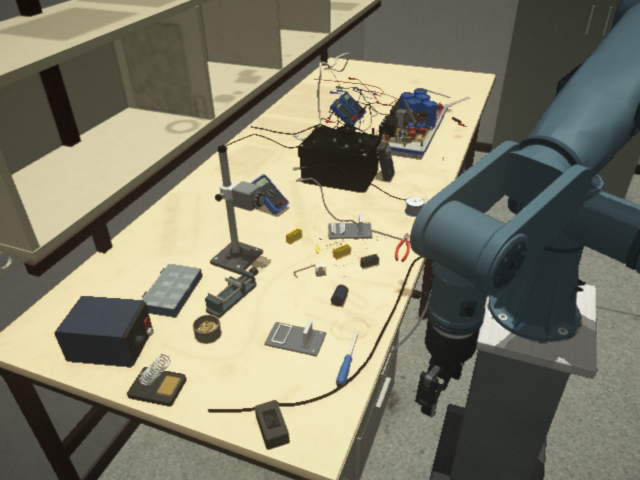

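The top view shows the slot carrier at (258,250), pocket towards the far side and handle nearer the robot. The cradle carrier is at (430,240), the can at (319,268), the dark finned heatsink at (379,278), the camera head at (342,150), and yellow decoys at (385,245) and (392,187). The side view agrees: slot carrier (295,338), heatsink (370,261), camera (240,195).

Run:
```python
from h import *
import pickle
t=pickle.load(open("top0.pkl","rb"));s=pickle.load(open("side0.pkl","rb"))
W=cloud(t);S=cloud(s)
for n,(u,v) in dict(slot=(258,240),handle=(258,262),sink=(379,278),can=(319,268),crad=(430,240),cam=(342,150),lens=(342,172)).items(): print(n,np.round(W[v,u],3))
# camera head: points with z>.14 in region, both views
for nm,P in(("top",W),("side",S)):
    m=(P[...,2]>.13)&(P[...,2]<.34)&(abs(P[...,0]-.6)<.2)&(abs(P[...,1]-.07)<.12)
    p=P[m];print(nm,len(p))
    if len(p): print(np.round(np.percentile(p,[0,5,25,50,75,95,100],axis=0),3))
# slot carrier mask: z 4..12mm
def hv(P,lo,hi,c,r):
    m=(P[...,2]>lo)&(P[...,2]<hi)&(np.hypot(P[...,0]-c[0],P[...,1]-c[1])<r)
    return P[m]
c0=W[240,258]
for lo,hi in((.004,.02),(.03,.07)):
    p=hv(W,lo,hi,c0,.1); print(lo,len(p)); 
    if len(p)>5: print(cv2.minAreaRect(p[:,:2].astype(np.float32)))
p=hv(W,.012,.05,W[278,379],.035);print(len(p));print(cv2.minAreaRect(p[:,:2].astype(np.float32)),p[:,2].max())
a=cv2.resize(t["color"][200:320,225:465],None,fx=3.3,fy=3.3,interpolation=cv2.INTER_CUBIC)
b=cv2.resize(s["color"][140:270,190:400],None,fx=2,fy=2,interpolation=cv2.INTER_CUBIC)
im=np.zeros((a.shape[0],800,3),np.uint8);im[:,:a.shape[1]]=a[:,:800]
im2=np.zeros((min(600,im.shape[0]+0),800,3),np.uint8);im2[:]=im
cv2.imwrite("pics/crop.png",im2[...,::-1])
```

```text
slot [0.558 0.311 0.005]
handle [0.493 0.306 0.042]
sink [ 0.447 -0.032  0.003]
can [0.475 0.137 0.036]
crad [ 0.554 -0.178  0.004]
cam [0.752 0.075 0.261]
lens [ 0.754  0.069 -0.001]
top 725
[[0.71  0.05  0.215]
 [0.716 0.057 0.234]
 [0.732 0.067 0.25 ]
 [0.751 0.08  0.255]
 [0.772 0.092 0.258]
 [0.792 0.102 0.261]
 [0.8   0.107 0.266]]
side 766
[[0.708 0.051 0.203]
 [0.712 0.063 0.21 ]
 [0.729 0.083 0.227]
 [0.746 0.098 0.243]
 [0.768 0.103 0.256]
 [0.786 0.107 0.259]
 [0.8   0.111 0.261]]
0.004 1434
((0.5584222078323364, 0.31177976727485657), (0.19591636955738068, 0.19555945694446564), 50.774322509765625)
0.03 70
((0.49724018573760986, 0.3083746135234833), (0.01049727015197277, 0.04298755154013634), 4.46195650100708)
85
((0.44693857431411743, -0.029018566012382507), (0.04896744340658188, 0.036623768508434296), 44.8474235534668) 0.03846153781011186
```

View pics/crop.png

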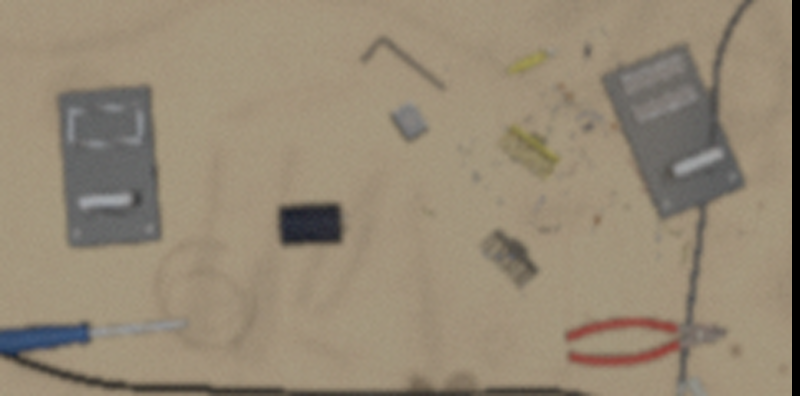

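The crop shows the heatsink at about (510,258), lying diagonally with fins lower-left and plate upper-right. The slot carrier's pocket is at (105,125) and its handle at (110,200).

```bash
cat >> h.py <<'E'
def goal(pos,psi):
    """tool pointing down, tool y at world angle psi (deg): shift mm, rotvec in tool axes"""
    T=T_tool(); a=np.radians(psi); y=np.array([np.cos(a),np.sin(a),0]); z=np.array([0,0,-1.]); x=np.cross(y,z)
    G=np.stack([x,y,z],1)
    print("xyz",np.round(T[:3,:3].T@(np.array(pos)-T[:3,3])*1e3,1),"rot",np.round(R.from_matrix(T[:3,:3].T@G).as_rotvec(),4),"psi now",round(float(np.degrees(np.arctan2(T[1,1],T[0,1]))),2))
E
python3 - <<'E'
from h import *
c=shot("wrist");print(np.round(c["hand_eye"],3),c["camera_matrix"])
goal([.44,-.03,.25],45)
E
```

```text
[[ 0.001 -0.955 -0.295  0.076]
 [ 1.     0.001  0.001 -0.   ]
 [-0.001 -0.295  0.955 -0.124]
 [ 0.     0.     0.     1.   ]] [[422.88647865   0.         323.00552588]
 [  0.         422.88647865 236.07573303]
 [  0.           0.           1.        ]]
xyz [-4.321e+02 -4.858e+02  1.000e-01] rot [-1.400e-03  1.000e-04  5.146e-01] psi now 74.48
```

{"api": "play_rows", "payload": {
  "xyz": [
    [-40,-45,0],
    [-85,-95,0],
    [-130,-145,5],
    [-175,-195,10],
    [-220,-245,15],
    [-265,-295,20],
    [-310,-345,30],
    [-352,-395,40],
    [-394,-442,50],
    [-432,-486,60]
  ],
  "rot": [
    [0,0,0.05],
    [0,0,0.1],
    [0,0,0.15],
    [0,0,0.2],
    [0,0,0.25],
    [0,0,0.3],
    [0,0,0.36],
    [0,0,0.42],
    [0,0,0.47],
    [0,0,0.515]
  ],
  "grip": [1,1,1,1,1,1,1,1,1,1]
}}

```text
time_s: 1.4
eef_pos: [0.4273, -0.004, 0.1953]
eef_rot: [0.0, 0.384, 0.923, 0.0]
wrist_force: [1.7, 0.4, 0.2]
opening: 0.998
grasp_force: 0.0
```

Run:
```python
from h import *
import pickle
for i in range(3): o=readout.get_obs()
print(o["eef_pos"],o["dq"].round(3))
c=shot("wrist");save(c,"pics/w1.png");pickle.dump(c,open("w1.pkl","wb"))
W=cloud(c)
m=(W[...,2]>.02)&(np.hypot(W[...,0]-.447,W[...,1]+.03)<.05)
p=W[m];print(len(p),cv2.minAreaRect(p[:,:2].astype(np.float32)),np.nanmax(p[:,2]))
```

```text
[ 0.427332   -0.00395547  0.19534078] [-0.963  0.598 -0.346  0.002 -0.259 -0.602]
9133 ((0.4314548969268799, -0.024814117699861526), (0.06387072056531906, 0.06646320223808289), 43.253692626953125) 0.2634884834541512
```

View pics/w1.png

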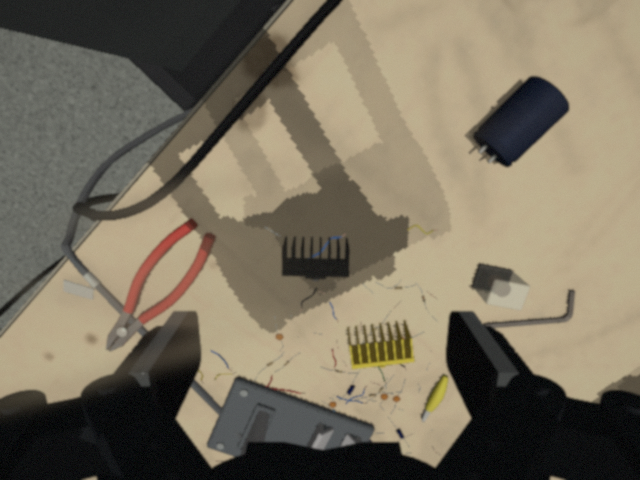

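Fins of the black heatsink are at (316,245), its plate at (316,268), pointing down the image; it lies nearly along the tool's y. The arm was still moving, so I re-measure once it has settled.

Run:
```python
from h import *
import pickle
for i in range(6): c=shot("wrist")
o=readout.get_obs();print(o["time_s"],o["eef_pos"],abs(o["dq"]).max())
c=shot("wrist");save(c,"pics/w2.png");pickle.dump(c,open("w2.pkl","wb"))
W=cloud(c);K=c["camera_matrix"];g=c["color"].max(2)
m=(W[...,2]>.012)&(W[...,2]<.045)&(np.hypot(W[...,0]-.447,W[...,1]+.03)<.05)&(g<70)
n,l,s,ce=cv2.connectedComponentsWithStats(m.astype(np.uint8))
for i in range(1,n):
    if s[i][4]<200: continue
    p=W[l==i];print(s[i],ce[i],"zpct",np.nanpercentile(p[:,2],[5,50,95,99]).round(4))
    t=p[p[:,2]>np.nanpercentile(p[:,2],90)-.008]
    print(cv2.minAreaRect(t[:,:2].astype(np.float32)), t.mean(0))
```

```text
1.75 [ 0.42623873 -0.0007156   0.19538392] 0.01340434570338296
[ 280  245   68   39 1413] [312.28520878 268.01132343] zpct [0.0138 0.0287 0.0313 0.0317]
((0.4490832984447479, -0.03370765969157219), (0.04885968938469887, 0.026928521692752838), 43.39447021484375) [ 0.44896361 -0.03467676  0.02892095]
```

Run:
```python
from h import *
import pickle
c=pickle.load(open("w2.pkl","rb"));W=cloud(c);g=c["color"].max(2)
m=(W[...,2]>.024)&(W[...,2]<.045)&(np.hypot(W[...,0]-.447,W[...,1]+.03)<.05)&(g<70)
p=W[m]-[.449,-.034,0]
for a in (41,42,43,44,45,46):
    r=np.radians(a);y=p[:,:2]@[np.cos(r),np.sin(r)];x=p[:,:2]@[-np.sin(r),np.cos(r)]
    h,e=np.histogram(x*1e3,bins=np.arange(-18,20,2))
    print(a,np.percentile(y,[.5,99.5]).round(4),np.percentile(x,[.5,99.5]).round(4),h)
goal([.4475,-.0325,.028],43.4)
```

```text
41 [-0.0243  0.0246] [-0.0123  0.0142] [  0   0   9  28  16 138 240 105  50  51  44  51  46  42  62  62   7   0]
42 [-0.0242  0.0246] [-0.0123  0.0139] [  0   0   8  29   5 142 271  83  48  50  45  48  50  41  57  69   5   0]
43 [-0.0241  0.0246] [-0.0123  0.0136] [  0   0   8  29   5 142 298  54  48  51  46  48  47  46  56  73   0   0]
44 [-0.024   0.0247] [-0.0122  0.0135] [  0   0   8  29   4 146 293  57  47  53  45  45  51  45  55  73   0   0]
45 [-0.024   0.0249] [-0.0121  0.0137] [  0   0  10  27  10 136 291  66  42  52  47  48  48  47  57  69   1   0]
46 [-0.0239  0.0251] [-0.0121  0.0141] [  0   0   9  28  14 140 262  86  43  48  51  47  46  49  56  66   6   0]
xyz [-37.6  -7.7 167.5] rot [ 0.0002 -0.0001  0.0298] psi now 45.11
```

{"api": "play_rows", "payload": {
  "xyz": [
    [-15,-3,20],
    [-37.6,-7.7,50],
    [-37.6,-7.7,85],
    [-37.6,-7.7,110],
    [-37.6,-7.7,130],
    [-37.6,-7.7,145],
    [-37.6,-7.7,157],
    [-37.6,-7.7,164],
    [-37.6,-7.7,167],
    [-37.6,-7.7,167]
  ],
  "rot": [
    [0,0,0.01],
    [0,0,0.028],
    [0,0,0.028],
    [0,0,0.028],
    [0,0,0.028],
    [0,0,0.028],
    [0,0,0.028],
    [0,0,0.028],
    [0,0,0.028],
    [0,0,0.028]
  ],
  "grip": [1,1,1,1,1,1,1,1,1,1]
}}

```text
time_s: 3.05
eef_pos: [0.448, -0.034, 0.0285]
eef_rot: [0.0, 0.396, 0.918, 0.0]
wrist_force: [0.4, -0.3, 0.6]
opening: 1.0
grasp_force: 0.0
```

{"api": "play_rows", "payload": {
  "xyz": [
    [0,0,0],
    [0,0,0],
    [0,0,0],
    [0,0,0],
    [0,0,0],
    [0,0,0],
    [0,0,0],
    [0,0,0],
    [0,0,0],
    [0,0,0]
  ],
  "rot": [
    [0,0,0],
    [0,0,0],
    [0,0,0],
    [0,0,0],
    [0,0,0],
    [0,0,0],
    [0,0,0],
    [0,0,0],
    [0,0,0],
    [0,0,0]
  ],
  "grip": [1,0.9,0.8,0.72,0.66,0.6,0.55,0.5,0.45,0.4]
}}

```text
time_s: 4.3
eef_pos: [0.4479, -0.034, 0.0288]
eef_rot: [0.0, 0.396, 0.918, -0.0]
wrist_force: [-2.0, -0.4, 6.2]
opening: 0.565
grasp_force: 61.9
```

Run:
```python
from h import *
goal([.60,.315,.2],94)
```

```text
xyz [ 149.2  350.2 -171.3] rot [-2.000e-04  0.000e+00 -8.834e-01] psi now 43.38
```

{"api": "play_rows", "payload": {
  "xyz": [
    [0,0,-30],
    [0,0,-70],
    [20,46,-110],
    [40,92,-140],
    [58,138,-165],
    [76,184,-171],
    [94,230,-171],
    [112,272,-171],
    [132,314,-171],
    [149,350,-171]
  ],
  "rot": [
    [0,0,0],
    [0,0,0],
    [0,0,-0.11],
    [0,0,-0.23],
    [0,0,-0.35],
    [0,0,-0.47],
    [0,0,-0.59],
    [0,0,-0.7],
    [0,0,-0.8],
    [0,0,-0.883]
  ],
  "grip": [0.4,0.4,0.4,0.4,0.4,0.4,0.4,0.4,0.4,0.4]
}}

```text
time_s: 5.55
eef_pos: [0.6, 0.3164, 0.1988]
eef_rot: [-0.0, -0.036, 0.999, -0.0]
wrist_force: [0.2, -0.1, -0.7]
opening: 0.572
grasp_force: 62.4
```

Run:
```python
from h import *
import pickle
for i in range(6): c=shot("wrist")
o=readout.get_obs();print(o["time_s"],o["eef_pos"],abs(o["dq"]).max(),o["opening"],o["grasp_force"])
c=shot("wrist");save(c,"pics/w3.png");pickle.dump(c,open("w3.pkl","wb"));print(np.round(c["E"],4).tolist())
W=cloud(c)
p=W[(W[...,2]>.044)&(W[...,2]<.062)&(np.hypot(W[...,0]-.497,W[...,1]-.308)<.05)]
print(len(p),cv2.minAreaRect(p[:,:2].astype(np.float32)),np.median(p[:,2]))
```

```text
5.85 [0.59945785 0.3138036  0.19887639] 0.012185358354270646 0.5666401296247435 62.434619665145874
[[-0.0694, 0.9534, 0.2938, 0.5239], [0.9976, 0.0662, 0.0206, 0.3087], [0.0002, 0.2945, -0.9557, 0.3231], [0.0, 0.0, 0.0, 1.0]]
1397 ((0.49730515480041504, 0.30754023790359497), (0.010172415524721146, 0.04401479288935661), 4.3562726974487305) 0.053318009661384225
```

View pics/w3.png

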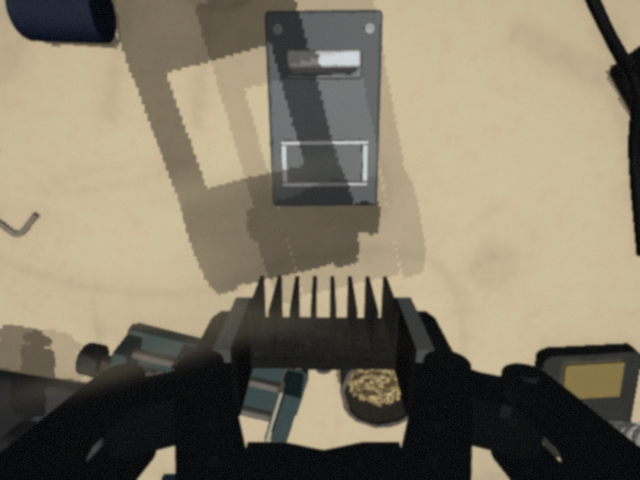

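Pocket outline is centred at (325,163) with the handle at (324,63). The heatsink is held with its fins up-image at (325,295), transistor side away from the handle.

Run:
```python
from h import *
import pickle
c=pickle.load(open("w3.pkl","rb"));W=cloud(c)
box=np.zeros((480,640),bool);box[5:215,255:395]=1
b=W[(W[...,2]>.004)&(W[...,2]<.060)&box]
r=cv2.minAreaRect(b[:,:2].astype(np.float32));print("base",r)
bb=W[(W[...,2]>.0055)&(W[...,2]<.0105)&box];print(cv2.minAreaRect(bb[:,:2].astype(np.float32)))
# pocket: bright wall pixels, ray onto z=.014
hsv=c["color"].astype(int).min(2)
m=box.copy();m[:130]=0;m[195:]=0
w=m&(W[...,2]>.0105)&(W[...,2]<.017);p=W[w];print("wall",len(p),cv2.minAreaRect(p[:,:2].astype(np.float32)))
for k,(a0) in enumerate((4.0,4.5)):
    t=np.radians(a0);u=np.array([np.cos(t),np.sin(t)]);v=np.array([-u[1],u[0]])
    hc=np.array([.4973,.3075]);q=(p[:,:2]-hc)
    print(a0,np.percentile(q@u,[1,99])*1e3,np.percentile(q@v,[1,99])*1e3)
    q=bb[:,:2]-hc;print(np.percentile(q@u,[.5,99.5])*1e3,np.percentile(q@v,[.5,99.5])*1e3)
# heatsink in tool frame
T=T_tool();L=(W-T[:3,3])@T[:3,:3]
hm=(abs(L[...,1])<.027)&(abs(L[...,0])<.03)&(L[...,2]>-.01)&(L[...,2]<.035)&(c["color"].max(2)<70)
l=L[hm]*1e3;print(len(l),np.percentile(l,[1,5,50,95,99],axis=0).round(1))
top=l[l[:,2]<np.percentile(l[:,2],60)]
print(np.histogram(l[:,0],bins=np.arange(-20,22,2))[0],"z",np.histogram(l[:,2],bins=np.arange(-10,34,3))[0])
```

```text
base ((0.5296628475189209, 0.31016579270362854), (0.13523265719413757, 0.080135777592659), 4.516911029815674)
((0.5297194123268127, 0.31014445424079895), (0.13491223752498627, 0.07994043081998825), 4.50314998626709)
wall 1222 ((0.5662328004837036, 0.3155370354652405), (0.04177310690283775, 0.0681842714548111), 3.221031665802002)
4.0 [50.59760569 83.28981868] [-30.49756316  31.85901493]
[-34.13211022  98.80752864] [-39.07200443  39.73422397]
4.5 [50.47431208 83.40783058] [-31.05474696  31.20393286]
[-34.07171608  98.66894166] [-39.30839764  39.49663697]
10498 [[ -8.6 -24.1  -8.9]
 [ -7.3 -23.4  -4.7]
 [ -3.4   1.1   2.8]
 [ 12.8  24.6  22.6]
 [ 13.2  25.9  25.8]]
[   0    0    3   10    8  240  795 4011  529  509  504  535  513  522
  540  792  987    0    0    0] z [ 298  285 2519 1888  928  913  804  688  641  559  514  374   87    0]
```

Run:
```python
from h import *
goal([.5664,.313,.054],94.5)
```

```text
xyz [ 33.1   1.7 145.2] rot [-0.0005 -0.0008 -0.0109] psi now 93.88
```

{"api": "play_rows", "payload": {
  "xyz": [
    [12,1,25],
    [25,1.7,55],
    [33,1.7,85],
    [33,1.7,108],
    [33,1.7,124],
    [33,1.7,135],
    [33,1.7,141],
    [33,1.7,145],
    [33,1.7,145],
    [33,1.7,145]
  ],
  "rot": [
    [0,0,-0.004],
    [0,0,-0.008],
    [0,0,-0.011],
    [0,0,-0.011],
    [0,0,-0.011],
    [0,0,-0.011],
    [0,0,-0.011],
    [0,0,-0.011],
    [0,0,-0.011],
    [0,0,-0.011]
  ],
  "grip": [0.4,0.4,0.4,0.4,0.4,0.4,0.4,0.4,0.4,0.4]
}}

```text
time_s: 7.15
eef_pos: [0.5673, 0.3144, 0.0549]
eef_rot: [0.0, -0.04, 0.999, 0.0]
wrist_force: [0.3, -0.1, -1.0]
opening: 0.566
grasp_force: 62.5
```

Run:
```python
from h import *
import pickle
o=readout.get_obs();print(o["time_s"],o["eef_pos"],abs(o["dq"]).max(),o["opening"],o["wrist_force"])
c=shot("wrist");save(c,"pics/w4.png");pickle.dump(c,open("w4.pkl","wb"))
goal([.5664,.313,.040],94.5)
```

```text
7.15 [0.56725642 0.31438833 0.05494784] 0.0010983175277343592 0.5661659754145124 [ 0.32027731 -0.09334526 -1.01500108]
xyz [ 1.  -1.3 14.9] rot [0.0002 0.0009 0.0018] psi now 94.6
```

View pics/w4.png

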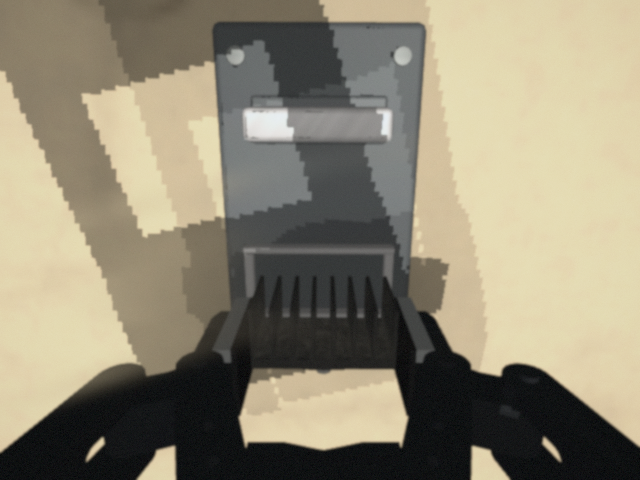

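The carrier fills the view with its pocket's rear wall at row 250, columns 244–392. The heatsink's fins sit at about 258–388, a little right of the pocket centre, so I measure both in the tool frame.

Run:
```python
from h import *
import pickle
c=pickle.load(open("w4.pkl","rb"));W=cloud(c);T=T_tool();L=(W-T[:3,3])@T[:3,:3]*1e3;z=W[...,2]
r=np.zeros_like(z,bool);r[235:300,225:420]=1
w=L[r&(z>.0105)&(z<.017)&(L[...,0]>14)];print("wall",len(w),np.percentile(w,[1,5,50,95,99],axis=0).round(1))
b=np.zeros_like(z,bool);b[20:300,200:440]=1
k=W[b&(z>.004)&(z<.06)&(L[...,0]>20)];print("base",cv2.minAreaRect(k[:,:2].astype(np.float32)))
k=L[b&(z>.0055)&(z<.0105)&(L[...,0]>22)];print(np.percentile(k,[.5,99.5],axis=0).round(1))
k=L[b&(z>.045)&(z<.06)&(L[...,0]>30)];print("handle",cv2.minAreaRect(k[:,:2].astype(np.float32)))
fin=L[(L[...,0]>4)&(L[...,0]<16)&(abs(L[...,1])<28)&(L[...,2]<12)&(L[...,2]>-6)]
print("fin",len(fin),np.percentile(fin,[1,99],axis=0).round(1),np.histogram(fin[:,1],bins=np.arange(-30,31,2))[0])
```

```text
wall 1473 [[ 14.4 -32.3  39.2]
 [ 15.8 -30.6  39.6]
 [ 19.1  -0.6  40.9]
 [ 20.1  27.5  43.7]
 [ 20.3  29.1  44.3]]
base ((0.5048422813415527, 0.30790847539901733), (0.0856713280081749, 0.08039122819900513), 4.445474147796631)
[[ 22.4 -40.6  44.6]
 [104.8  37.9  48.6]]
handle ((70.38629913330078, -1.4221134185791016), (44.27684020996094, 10.01752758026123), 89.91989135742188)
fin 2880 [[  4.1 -27.6  -5.6]
 [ 13.2  27.6  11.7]] [  0 144 132 378   0   0 187 125   0  75 193   0   0 224   0   0 156  78
   0 105 165   0   0 297   6   0 260 211 144   0]
```

{"api": "play_rows", "payload": {
  "xyz": [
    [0.5,-0.7,0],
    [1,-1.4,0],
    [1,-1.4,3],
    [1,-1.4,6],
    [1,-1.4,9],
    [1,-1.4,12],
    [1,-1.4,14],
    [1,-1.4,16],
    [1,-1.4,17],
    [1,-1.4,17.5]
  ],
  "rot": [
    [0,0,0],
    [0,0,0.002],
    [0,0,0.002],
    [0,0,0.002],
    [0,0,0.002],
    [0,0,0.002],
    [0,0,0.002],
    [0,0,0.002],
    [0,0,0.002],
    [0,0,0.002]
  ],
  "grip": [0.4,0.4,0.4,0.4,0.4,0.4,0.4,0.4,0.4,0.4]
}}

```text
time_s: 8.45
eef_pos: [0.566, 0.3127, 0.0369]
eef_rot: [0.0, -0.039, 0.999, 0.0]
wrist_force: [-0.9, -0.6, 1.7]
opening: 0.57
grasp_force: 62.7
```

Run:
```python
from h import *
o=readout.get_obs();print(o["time_s"],o["eef_pos"],abs(o["dq"]).max(),o["wrist_force"],o["torque"])
c=shot("wrist");W=cloud(c);T=T_tool();L=(W-T[:3,3])@T[:3,:3]*1e3;z=W[...,2]
b=np.zeros_like(z,bool);b[:300,180:460]=1
k=L[b&(z>.045)&(z<.065)&(L[...,0]>30)&(L[...,0]<90)];print("handle",cv2.minAreaRect(k[:,:2].astype(np.float32)))
goal([.5664,.313,.0368],94.5)
```

```text
8.45 [0.56602831 0.31273157 0.03690952] 0.004725444414895591 [-0.86953671 -0.62015779  1.73197473] [-0.09483004  0.1166756   0.00216835]
handle ((69.10377502441406, -0.07073593139648438), (44.5068359375, 9.995351791381836), 89.89340209960938)
xyz [-0.4  0.2  0.1] rot [ 0.      0.     -0.0004] psi now 94.48
```

{"api": "play_rows", "payload": {
  "xyz": [
    [0,0,0],
    [0,0,0],
    [0,0,0],
    [0,0,0],
    [0,0,0],
    [0,0,-8],
    [0,0,-20],
    [0,0,-40],
    [0,0,-65],
    [0,0,-80]
  ],
  "rot": [
    [0,0,0],
    [0,0,0],
    [0,0,0],
    [0,0,0],
    [0,0,0],
    [0,0,0],
    [0,0,0],
    [0,0,0],
    [0,0,0],
    [0,0,0]
  ],
  "grip": [0.6,0.65,0.75,0.85,0.85,0.85,0.85,0.85,0.85,0.85]
}}

```text
time_s: 9.75
eef_pos: [0.5671, 0.3131, 0.1199]
eef_rot: [0.002, -0.039, 0.999, 0.0]
wrist_force: [0.3, -0.9, -0.4]
opening: 0.849
grasp_force: 0.0
```

Run:
```python
from h import *
import pickle
o=readout.get_obs();print(o["time_s"],o["eef_pos"],abs(o["dq"]).max(),o["wrist_force"])
for i in range(4):c=shot("wrist")
c=shot("wrist");save(c,"pics/w5.png");pickle.dump(c,open("w5.pkl","wb"));pickle.dump(T_tool(),open("w5T.pkl","wb"))
W=cloud(c);z=W[...,2]
hc=np.array([.4973,.3075]);t=np.radians(4.5);u=np.array([np.cos(t),np.sin(t)]);v=np.array([-u[1],u[0]])
X=(W[...,:2]-hc)@u-.045;Y=(W[...,:2]-hc)@v
h=(z>.045)&(z<.065)&(abs(X+.045)<.03)&(abs(Y)<.04);print("handle",cv2.minAreaRect(W[h][:,:2].astype(np.float32)),np.median(z[h]))
d=(c["color"].max(2)<75)&(z>.03)&(z<.045)&(abs(X-.025)<.03)&(abs(Y)<.04)
print(d.sum(),"sink x,y,z",np.percentile(X[d],[1,99]),np.percentile(Y[d],[1,99]),np.percentile(z[d],[5,50,95]),cv2.minAreaRect(W[d][:,:2].astype(np.float32)))
s=shot("side");pickle.dump(s,open("side1.pkl","wb"))
```

```text
9.75 [0.56710581 0.31312687 0.11992824] 0.195839535575708 [ 0.25718393 -0.93261009 -0.44060353]
handle ((0.4971163272857666, 0.3073498010635376), (0.00966945942491293, 0.04394197463989258), 4.528054237365723) 0.05337952166129768
2398 sink x,y,z [0.01120694 0.03774582] [-0.02414443  0.0244316 ] [0.03139099 0.03798299 0.03938215] ((0.567264199256897, 0.31314852833747864), (0.02849891409277916, 0.04992064833641052), 4.542752265930176)
```

View pics/w5.png

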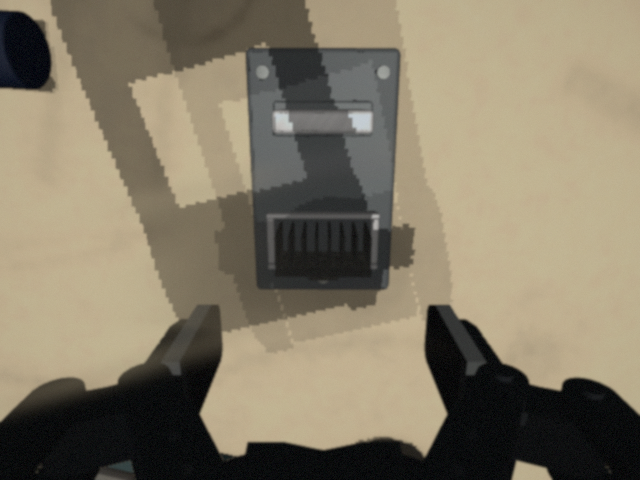

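The heatsink is seated: its top is at 38 mm, it is centred on the slot, and its yaw matches the carrier's. Next I measure the camera head.

Run:
```python
from h import *
import pickle
t=pickle.load(open("top0.pkl","rb"));s=pickle.load(open("side0.pkl","rb"))
for nm,c in(("top",t),("side",s)):
    P=cloud(c);z=P[...,2];near=(abs(P[...,0]-.78)<.13)&(abs(P[...,1]-.08)<.09)
    p=P[near&(z>.245)&(z<.275)];print(nm,"bodytop",len(p),cv2.minAreaRect(p[:,:2].astype(np.float32)) if len(p) else 0,np.median(p[:,2]))
    p=P[near&(z>.30)&(z<.38)];print("col",len(p),np.median(p,0) if len(p) else 0, cv2.minAreaRect(p[:,:2].astype(np.float32)) if len(p) else 0)
    p=P[near&(z>.01)&(z<.02)];print("foot",len(p), cv2.minAreaRect(p[:,:2].astype(np.float32)) if len(p) else 0)
    p=P[near&(z>.15)&(P[...,0]<.74)];print(np.histogram(p[:,0],bins=np.arange(.67,.745,.005)))
a=cv2.resize(s["color"][140:275,190:320],None,fx=4,fy=4,interpolation=cv2.INTER_CUBIC)
cv2.imwrite("pics/crop2.png",a[...,::-1])
print(readout.get_obs()["q"].round(2))
# goal for the tilted look
T=T_tool();th=np.radians(70);zt=np.array([np.sin(th),0,-np.cos(th)]);y=np.array([0,1.,0]);x=np.cross(y,zt)
print(np.round(T[:3,:3].T@(np.array([.52,.08,.27])-T[:3,3])*1e3,1),R.from_matrix(T[:3,:3].T@np.stack([x,y,zt],1)).as_rotvec())
```

```text
top bodytop 729 ((0.7748807072639465, 0.0766921117901802), (0.05189606174826622, 0.12301596999168396), 82.7416000366211) 0.2553071077089404
col 143 [0.81771318 0.07109013 0.35518263] ((0.8227773904800415, 0.0703466609120369), (0.02080836147069931, 0.0231021698564291), 89.71875)
foot 654 ((0.778964638710022, 0.09546374529600143), (0.17009830474853516, 0.24961978197097778), 84.32769775390625)
(array([ 0,  0,  0,  0,  0,  0,  0,  0, 31, 48, 47, 36, 56, 49]), array([0.67 , 0.675, 0.68 , 0.685, 0.69 , 0.695, 0.7  , 0.705, 0.71 ,
       0.715, 0.72 , 0.725, 0.73 , 0.735, 0.74 ]))
side bodytop 488 ((0.7761232852935791, 0.07836923003196716), (0.054074209183454514, 0.12819574773311615), 85.60273742675781) 0.25580850219420237
col 202 [0.8161932  0.07712154 0.33375901] ((0.8172507882118225, 0.07249753177165985), (0.02517799101769924, 0.023675933480262756), 68.43148040771484)
foot 770 ((0.7893166542053223, 0.08659960329532623), (0.1488320678472519, 0.17963938415050507), 83.8785629272461)
(array([ 0,  0,  0,  0,  0,  0,  0,  8, 53, 63, 51, 25, 68, 60]), array([0.67 , 0.675, 0.68 , 0.685, 0.69 , 0.695, 0.7  , 0.705, 0.71 ,
       0.715, 0.72 , 0.725, 0.73 , 0.735, 0.74 ]))
[ 0.32  0.47  1.51 -0.    1.15 -1.33]
[  63.6 -228.3 -153.9] [ 0.04732571 -1.22283113  0.06855075]
```

View pics/crop2.png

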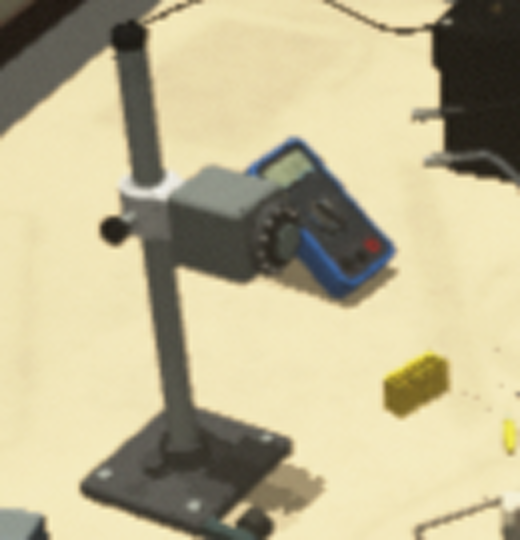

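The crop shows the camera head on its column, with the ring-lit lens facing the robot side at crop (285,240). I take one tilted wrist look at the lens face for its exact height and yaw.

{"api": "play_rows", "payload": {
  "xyz": [
    [2,-5,-30],
    [6,-25,-60],
    [10,-55,-85],
    [15,-85,-105],
    [20,-115,-120],
    [25,-145,-130],
    [32,-175,-138],
    [38,-200,-140],
    [44,-215,-140],
    [45,-225,-140]
  ],
  "rot": [
    [0,0,0],
    [0.006,-0.15,0.008],
    [0.012,-0.3,0.016],
    [0.018,-0.46,0.025],
    [0.024,-0.62,0.034],
    [0.03,-0.78,0.043],
    [0.036,-0.94,0.052],
    [0.042,-1.08,0.06],
    [0.046,-1.18,0.066],
    [0.047,-1.223,0.068]
  ],
  "grip": [0.85,0.75,0.65,0.55,0.5,0.45,0.45,0.45,0.45,0.45]
}}

```text
time_s: 11.3
eef_pos: [0.5155, 0.1003, 0.3001]
eef_rot: [0.548, 0.009, 0.836, -0.013]
wrist_force: [0.4, -0.4, 0.2]
opening: 0.455
grasp_force: 0.0
```

Run:
```python
from h import *
import pickle
for i in range(6):c=shot("wrist")
o=readout.get_obs();print(o["time_s"],o["eef_pos"],abs(o["dq"]).max())
c=shot("wrist");save(c,"pics/w6.png");pickle.dump(c,open("w6.pkl","wb"))
W=cloud(c)
m=(W[...,0]>.68)&(W[...,0]<.86)&(abs(W[...,1]-.08)<.1)&(W[...,2]>.12)&(W[...,2]<.36)
print(m.sum(),np.histogram(W[m][:,0],bins=np.arange(.69,.86,.005))[0])
```

```text
11.6 [0.51673929 0.10097452 0.30026391] 0.007415577416560545
7384 [   0    0    0    0 1118 1019  622  246  561  206   36   15    5   31
   18    1   29   19    3    1    1    0    0   18 2266  915  244   10
    0    0    0    0    0    0]
```

View pics/w6.png

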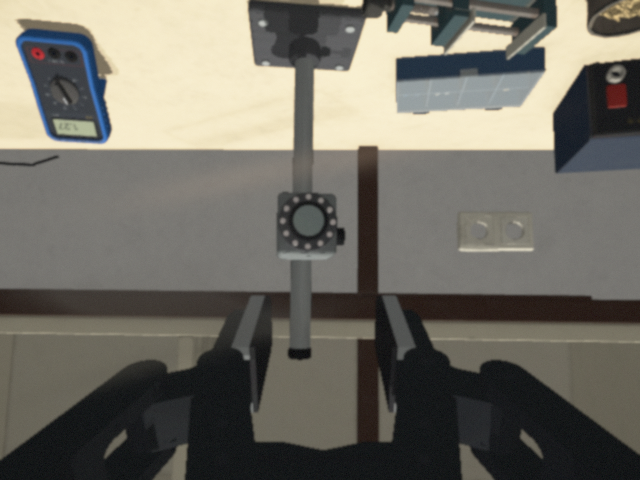

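The lens ring is at (308,220), radius about 29 px, and the column is behind it at columns 292–312.

Run:
```python
from h import *
import pickle
c=pickle.load(open("w6.pkl","rb"));W=cloud(c);v,u=np.mgrid[:480,:640]
rr=np.hypot(u-308,v-220)
p=W[(rr<26)];p=p[np.isfinite(p[:,0])]
for lo,hi in((0,13),(17,26)):
    q=W[(rr>lo)&(rr<hi)];q=q[np.isfinite(q[:,0])];q=q[abs(q[:,0]-np.median(q[:,0]))<.006]
    A=np.c_[q[:,1:],np.ones(len(q))];k=np.linalg.lstsq(A,q[:,0],rcond=None)[0]
    print(len(q),"x med",np.median(q[:,0]),q.mean(0),"slopes",k,"yaw deg",-np.degrees(np.arctan(k[0])))
g=c["color"].max(2)
# ring dark contour
m=((W[...,0]<.722)&(W[...,0]>.69)&(rr<36)).astype(np.uint8)
cs=max(cv2.findContours(m,0,2)[0],key=cv2.contourArea);(cx,cy),r=cv2.minEnclosingCircle(cs);print("circle",cx,cy,r,cv2.fitEllipse(cs))
K=c["camera_matrix"];E=c["E"]
for d in(.708,.7095,.711):
    dr=E[:3,:3]@[(cx-K[0,2])/K[0,0],(cy-K[1,2])/K[1,1],1];print(d,E[:3,3]+dr*(d-E[0,3])/dr[0])
# front-face body and column
col=W[(W[...,0]>.79)&(W[...,0]<.84)&(abs(W[...,1]-.075)<.02)&((W[...,2]>.28)&(W[...,2]<.34)|(W[...,2]<.17)&(W[...,2]>.05))]
print("col",len(col),np.percentile(col,[2,50,98],axis=0))
```

```text
515 x med 0.7128983989497237 [0.71289759 0.08299266 0.22999881] slopes [0.11825698 0.00744734 0.70137025] yaw deg -6.744303177792244
1160 x med 0.7180457330056165 [0.717902   0.08311113 0.22925575] slopes [ 0.10005217 -0.02639685  0.71563818] yaw deg -5.713552565511964
circle 307.47802734375 221.9344940185547 29.63690948486328 ((306.7366638183594, 221.9833984375), (55.98521423339844, 58.65574264526367), 177.05838012695312)
0.708 [0.708      0.08289661 0.23229548]
0.7095 [0.7095     0.08279895 0.2320777 ]
0.711 [0.711      0.08270129 0.23185992]
col 3340 [[0.81073578 0.05921994 0.05395892]
 [0.81358955 0.07033316 0.14579818]
 [0.82206425 0.08015605 0.33686025]]
```

Run:
```python
from h import *
goal([.4971,.3074,.20],4.5)
goal([.4971,.3074,.12],4.5)
```

```text
xyz [100.  206.9  15.9] rot [0.8344 0.944  1.291 ] psi now 88.41
xyz [173.3 207.7  47.8] rot [0.8344 0.944  1.291 ] psi now 88.41
```

{"api": "play_rows", "payload": {
  "xyz": [
    [10,21,1.6],
    [20,41,3],
    [30,62,5],
    [40,83,6],
    [50,103,8],
    [60,124,9.5],
    [70,145,11],
    [80,166,13],
    [90,186,14],
    [100,207,16]
  ],
  "rot": [
    [0.083,0.094,0.129],
    [0.167,0.189,0.258],
    [0.25,0.283,0.387],
    [0.334,0.378,0.516],
    [0.417,0.472,0.646],
    [0.5,0.566,0.775],
    [0.584,0.661,0.904],
    [0.667,0.755,1.033],
    [0.751,0.85,1.162],
    [0.834,0.944,1.291]
  ],
  "grip": [0.45,0.45,0.45,0.45,0.45,0.45,0.45,0.45,0.45,0.45]
}}

```text
time_s: 12.9
eef_pos: [0.4973, 0.3089, 0.1994]
eef_rot: [0.156, 0.533, 0.832, 0.002]
wrist_force: [0.5, -0.1, 0.2]
opening: 0.453
grasp_force: 0.0
```

Run:
```python
from h import *
for i in range(6):c=shot("wrist")
o=readout.get_obs();print(o["time_s"],o["eef_pos"],abs(o["dq"]).max(),o["q"].round(2))
goal([.4971,.3074,.08],4.5)
```

```text
13.2 [0.49671098 0.30673617 0.19988417] 0.016375606509249737 [ 0.49  0.19  1.74 -0.31  1.07  0.18]
xyz [ 31.9 -19.8 113.9] rot [0.2196 0.2329 0.3551] psi now 26.36
```

Orientation lagged; I finish it while coming down to 80 mm.

{"api": "play_rows", "payload": {
  "xyz": [
    [4,-2,14],
    [8,-5,28],
    [14,-8,48],
    [20,-12,70],
    [26,-16,90],
    [30,-18.5,105],
    [32,-20,114],
    [32,-20,114],
    [32,-20,114],
    [32,-20,114]
  ],
  "rot": [
    [0.08,0.085,0.13],
    [0.16,0.17,0.26],
    [0.22,0.233,0.355],
    [0.22,0.233,0.355],
    [0.22,0.233,0.355],
    [0.22,0.233,0.355],
    [0.22,0.233,0.355],
    [0.22,0.233,0.355],
    [0.22,0.233,0.355],
    [0.22,0.233,0.355]
  ],
  "grip": [0.45,0.45,0.45,0.45,0.45,0.45,0.45,0.45,0.45,0.45]
}}

```text
time_s: 14.45
eef_pos: [0.4981, 0.3086, 0.0814]
eef_rot: [-0.001, 0.679, 0.734, 0.001]
wrist_force: [0.5, 1.2, -0.4]
opening: 0.449
grasp_force: 0.0
```

Run:
```python
from h import *
o=readout.get_obs();print(o["time_s"],o["eef_pos"],abs(o["dq"]).max(),o["q"].round(2))
c=shot("wrist");save(c,"pics/w7.png")
W=cloud(c);z=W[...,2];T=T_tool();L=(W-T[:3,3])@T[:3,:3]*1e3
h=(z>.045)&(z<.062)&(np.hypot(W[...,0]-.497,W[...,1]-.3075)<.03)&(c["color"].min(2)>70)
if h.sum()>20: print(h.sum(),cv2.minAreaRect(W[h][:,:2].astype(np.float32)),np.median(z[h]),"tool",cv2.minAreaRect(L[h][:,:2].astype(np.float32)))
goal([.4971,.3074,.039],4.5)
```

```text
14.45 [0.49811876 0.30858525 0.08140017] 0.0029708317046298538 [0.35 0.41 1.7  0.   1.04 0.27]
2538 ((0.4972775876522064, 0.307312935590744), (0.009846164844930172, 0.04437290132045746), 4.341197490692139) 0.05328077207574773 tool ((-1.2316951751708984, -0.8663773536682129), (44.3723030090332, 9.84945297241211), 0.04303477331995964)
xyz [-1.2 -1.1 42.3] rot [ 0.0011 -0.0026 -0.0018] psi now 4.4
```

{"api": "play_rows", "payload": {
  "xyz": [
    [-0.6,-0.5,0],
    [-1.2,-0.9,5],
    [-1.2,-0.9,14],
    [-1.2,-0.9,23],
    [-1.2,-0.9,31],
    [-1.2,-0.9,37],
    [-1.2,-0.9,40],
    [-1.2,-0.9,42],
    [-1.2,-0.9,42],
    [-1.2,-0.9,42]
  ],
  "rot": [
    [0.001,-0.0026,0],
    [0.001,-0.0026,0],
    [0.001,-0.0026,0],
    [0.001,-0.0026,0],
    [0.001,-0.0026,0],
    [0.001,-0.0026,0],
    [0.001,-0.0026,0],
    [0.001,-0.0026,0],
    [0.001,-0.0026,0],
    [0.001,-0.0026,0]
  ],
  "grip": [0.45,0.45,0.45,0.45,0.45,0.45,0.45,0.45,0.45,0.45]
}}

```text
time_s: 15.75
eef_pos: [0.4969, 0.3072, 0.0388]
eef_rot: [-0.0, 0.679, 0.734, -0.0]
wrist_force: [1.0, -0.7, 0.0]
opening: 0.45
grasp_force: 0.0
```

{"api": "play_rows", "payload": {
  "xyz": [
    [0,0,0],
    [0,0,0],
    [0,0,0],
    [0,0,0],
    [0,0,0],
    [0,0,0],
    [0,0,0],
    [0,0,0],
    [0,0,0],
    [0,0,0]
  ],
  "rot": [
    [0,0,0],
    [0,0,0],
    [0,0,0],
    [0,0,0],
    [0,0,0],
    [0,0,0],
    [0,0,0],
    [0,0,0],
    [0,0,0],
    [0,0,0]
  ],
  "grip": [0.4,0.35,0.3,0.25,0.2,0.16,0.12,0.08,0.04,0]
}}

```text
time_s: 17.0
eef_pos: [0.497, 0.3072, 0.0387]
eef_rot: [-0.0, 0.68, 0.734, -0.0]
wrist_force: [0.9, -0.4, 0.2]
opening: 0.105
grasp_force: 59.4
```

Run:
```python
from h import *
o=readout.get_obs();print(o["time_s"],o["eef_pos"],abs(o["dq"]).max(),o["wrist_force"],o["torque"])
goal([.4971,.3074,.10],4.5)
```

```text
17.0 [0.49698247 0.30720428 0.03871083] 0.001107292812913593 [ 0.88931496 -0.35415513  0.17756669] [-0.00605167 -0.01504682  0.01288034]
xyz [  0.2   0.1 -61.3] rot [-0.0007  0.0002 -0.0019] psi now 4.39
```

{"api": "play_rows", "payload": {
  "xyz": [
    [0,0,-1],
    [0,0,-4],
    [0,0,-9],
    [0,0,-16],
    [0,0,-25],
    [0,0,-35],
    [0,0,-45],
    [0,0,-53],
    [0,0,-58],
    [0,0,-60]
  ],
  "rot": [
    [0,0,0],
    [0,0,0],
    [0,0,0],
    [0,0,0],
    [0,0,0],
    [0,0,0],
    [0,0,0],
    [0,0,0],
    [0,0,0],
    [0,0,0]
  ],
  "grip": [0,0,0,0,0,0,0,0,0,0]
}}

```text
time_s: 18.25
eef_pos: [0.4969, 0.3072, 0.0989]
eef_rot: [-0.0, 0.679, 0.734, -0.0]
wrist_force: [-0.5, -0.2, -2.8]
opening: 0.105
grasp_force: 58.9
```

```bash
cat >> h.py <<'E'
def carrier_check():
    """fit base-top plane left of the handle in the wrist view (tool frame), and sink top"""
    c=shot("wrist");W=cloud(c);T=T_tool();L=(W-T[:3,3])@T[:3,:3]*1e3
    b=L[(L[...,2]>22)&(L[...,2]<38)&(abs(L[...,1])<90)&(abs(L[...,0])<45)&(c["color"].max(2)>60)]
    k=np.linalg.lstsq(np.c_[b[:,:2],np.ones(len(b))],b[:,2],rcond=None)[0]
    r=b[:,2]-np.c_[b[:,:2],np.ones(len(b))]@k; g=b[abs(r)<1.5]
    k=np.linalg.lstsq(np.c_[g[:,:2],np.ones(len(g))],g[:,2],rcond=None)[0]
    n=T[:3,:3]@np.array([k[0],k[1],-1.]);n/=np.linalg.norm(n)
    print("base pts",len(g),"plane",k.round(4),"world normal",n.round(4),"y range",np.percentile(g[:,1],[1,99]).round(1))
    d=L[(L[...,2]>-4)&(L[...,2]<6)&(L[...,1]>40)&(L[...,1]<100)&(abs(L[...,0])<35)]
    if len(d)>30: print("sink top",len(d),cv2.minAreaRect(d[:,:2].astype(np.float32)),np.median(d[:,2]))
    return c
E
python3 - <<'E'
from h import *
o=readout.get_obs();print(o["time_s"],o["eef_pos"],o["wrist_force"],o["torque"],o["opening"],o["grasp_force"])
c=carrier_check();save(c,"pics/w8.png")
goal([.5244,.1058,.2457],-6.9)
E
```

```text
18.25 [0.49688347 0.30721672 0.09885741] [-0.53243112 -0.15110517 -2.79285468] [-0.02590623  0.01792778  0.02334521] 0.10523599741134039 58.89122128486633
base pts 22017 plane [ 3.90000e-03 -2.80000e-03  3.01695e+01] world normal [-0.0021  0.004   1.    ] y range [-33.7  88. ]
sink top 6901 ((0.3539886474609375, 69.32521057128906), (50.851261138916016, 27.256895065307617), 0.07189947366714478) 1.2514213906637621
xyz [-203.    11.9 -146.8] rot [-0.0009  0.0003  0.1971] psi now 4.39
```

View pics/w8.png

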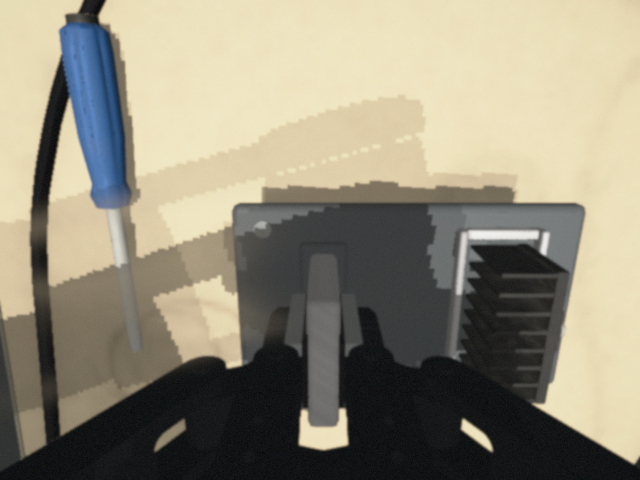

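The carrier is held level (within 0.3°) with the heatsink still seated at (515,320). Lift first, then a slow traverse.

{"api": "play_rows", "payload": {
  "xyz": [
    [0,0,-3],
    [0,0,-10],
    [0,0,-23],
    [0,0,-42],
    [0,0,-65],
    [0,0,-88],
    [0,0,-110],
    [0,0,-128],
    [0,0,-141],
    [0,0,-147]
  ],
  "rot": [
    [0,0,0],
    [0,0,0],
    [0,0,0],
    [0,0,0],
    [0,0,0],
    [0,0,0],
    [0,0,0],
    [0,0,0],
    [0,0,0],
    [0,0,0]
  ],
  "grip": [0,0,0,0,0,0,0,0,0,0]
}}

```text
time_s: 19.55
eef_pos: [0.4972, 0.3073, 0.2466]
eef_rot: [-0.0, 0.68, 0.734, -0.0]
wrist_force: [-0.7, -0.7, -2.9]
opening: 0.107
grasp_force: 58.9
```

{"api": "play_rows", "payload": {
  "xyz": [
    [-3,0,0],
    [-9,0.5,0],
    [-19,1,0],
    [-33,2,0],
    [-49,3,0],
    [-65,4,0],
    [-79,5,0],
    [-90,5.5,0],
    [-97,6,0],
    [-100,6,0]
  ],
  "rot": [
    [0,0,0.003],
    [0,0,0.01],
    [0,0,0.02],
    [0,0,0.033],
    [0,0,0.048],
    [0,0,0.063],
    [0,0,0.078],
    [0,0,0.09],
    [0,0,0.098],
    [0,0,0.1]
  ],
  "grip": [0,0,0,0,0,0,0,0,0,0]
}}

```text
time_s: 20.8
eef_pos: [0.5107, 0.2077, 0.2456]
eef_rot: [-0.0, 0.715, 0.699, -0.0]
wrist_force: [0.3, 1.2, -1.7]
opening: 0.108
grasp_force: 58.9
```

Run:
```python
from h import *
o=readout.get_obs();print(o["time_s"],o["eef_pos"],abs(o["dq"]).max())
carrier_check()
goal([.5244,.1058,.2462],-6.9)
```

```text
20.8 [0.51069432 0.2076616  0.24559201] 0.03366872865332507
base pts 25293 plane [ 1.70000e-03 -2.00000e-03  3.01583e+01] world normal [-7.0e-04  2.2e-03  1.0e+00] y range [-33.7  87.8]
sink top 6944 ((0.45645904541015625, 69.3353500366211), (27.129425048828125, 50.68611145019531), 89.53121185302734) 1.2192519512286397
xyz [-101.4   16.1   -0.6] rot [-0.0012  0.0006  0.0967] psi now -1.36
```

{"api": "play_rows", "payload": {
  "xyz": [
    [-3,0.5,0],
    [-9,1.5,0],
    [-19,3,0],
    [-33,5,0],
    [-49,8,0],
    [-65,10.5,0],
    [-79,12.5,0],
    [-91,14.5,-0.5],
    [-98,15.5,-0.6],
    [-101.4,16,-0.6]
  ],
  "rot": [
    [0,0,0.003],
    [0,0,0.01],
    [0,0,0.02],
    [0,0,0.033],
    [0,0,0.048],
    [0,0,0.063],
    [0,0,0.078],
    [0,0,0.088],
    [0,0,0.095],
    [0,0,0.097]
  ],
  "grip": [0,0,0,0,0,0,0,0,0,0]
}}

```text
time_s: 22.1
eef_pos: [0.5243, 0.1059, 0.2462]
eef_rot: [-0.0, 0.749, 0.663, -0.001]
wrist_force: [-0.9, -0.1, -3.5]
opening: 0.111
grasp_force: 58.9
```

{"api": "play_rows", "payload": {
  "xyz": [
    [0,0,0],
    [0,0,0],
    [0,0,0],
    [0,0,0],
    [0,0,0],
    [0,0,0],
    [0,0,0],
    [0,0,0],
    [0,0,0],
    [0,0,0]
  ],
  "rot": [
    [0,0,0],
    [0,0,0],
    [0,0,0],
    [0,0,0],
    [0,0,0],
    [0,0,0],
    [0,0,0],
    [0,0,0],
    [0,0,0],
    [0,0,0]
  ],
  "grip": [0,0,0,0,0,0,0,0,0,0]
}}

```text
time_s: 23.35
eef_pos: [0.5242, 0.1062, 0.2462]
eef_rot: [-0.0, 0.748, 0.663, -0.001]
wrist_force: [0.5, 0.4, -2.3]
opening: 0.106
grasp_force: 58.9
```

Run:
```python
from h import *
o=readout.get_obs();print(o["time_s"],o["eef_pos"],abs(o["dq"]).max(),o["opening"],o["grasp_force"])
carrier_check()
goal([.5244,.1058,.2462],-6.9)
s=shot("side");t=shot("top")
a=cv2.resize(s["color"][140:290,180:380],None,fx=4,fy=4,interpolation=cv2.INTER_CUBIC)
cv2.imwrite("pics/fin.png",a[...,::-1])
for n,c in(("top",t),("side",s)):
    P=cloud(c);z=P[...,2]
    d=(z>.236)&(z<.26)&(abs(P[...,0]-.594)<.035)&(abs(P[...,1]-.097)<.04)&(c["color"].max(2)<80)
    if d.sum()>10:print(n,d.sum(),cv2.minAreaRect(P[d][:,:2].astype(np.float32)),np.percentile(z[d],[50,95]))
    p=P[(abs(P[...,0]-.78)<.09)&(abs(P[...,1]-.08)<.06)&(z>.15)&(z<.27)&(P[...,0]<.76)];print("lens side",np.percentile(p[:,0],1),p[:,2].max())
```

```text
23.35 [0.52423447 0.10624813 0.2461691 ] 0.0019359778618637644 0.106427872582914 58.937113881111145
base pts 25432 plane [ 2.10000e-03 -1.80000e-03  3.01874e+01] world normal [-3.0e-04  2.7e-03  1.0e+00] y range [-33.6  87.8]
sink top 6938 ((0.6191692352294922, 69.42574310302734), (50.48065185546875, 27.401987075805664), 0.22964949905872345) 1.3051019712856953
xyz [-0.4  0.2 -0. ] rot [-0.0011  0.0005  0.0001] psi now -6.9
lens side 0.7121036663301045 0.2655828607246784
side 114 ((0.5879458785057068, 0.10054803639650345), (0.05526580289006233, 0.02184182219207287), 81.31212615966797) [0.24291016 0.24728474]
lens side 0.710018219174588 0.2612821055949196
```

View pics/fin.png

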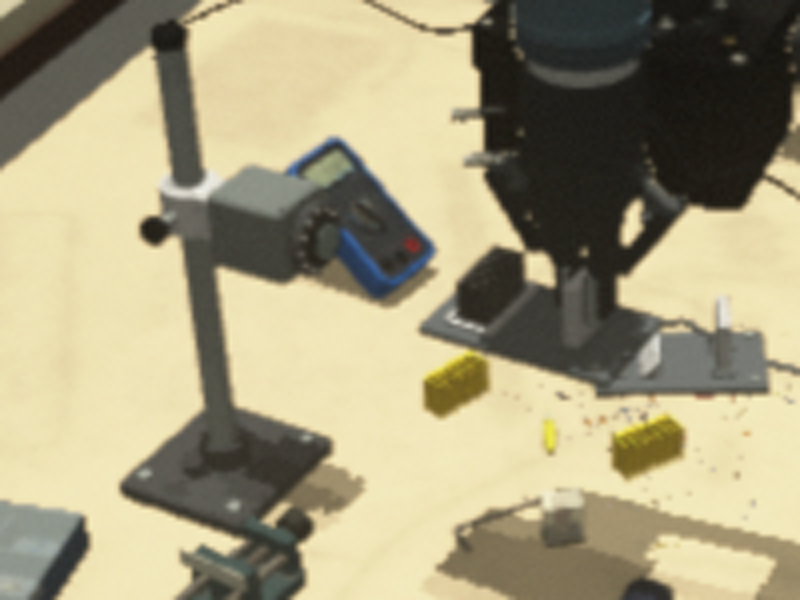

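The crop shows the heatsink in the carrier at (490,285), level and facing the lens at (325,238) with a clear gap. The arm is still, within about 1 mm of the goal.

```bash
python3 -c "
from h import *
print(ctrl.hand_in())"
```

```text
the job is handed in; nothing more can be done
None
```

The heatsink is seated flat in the slot carrier, and the arm is holding the carrier still and level with the transistor side facing the lens, about 12 cm from the glass and within about 1 mm of the computed pose. I handed the job in at about 23 s, and hand-in returned no verdict.

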